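Put the rinsed soil meter back into its case cutout

TASK

The yellow soil meter has drained on edge in the rack. Take it out and lay it down flat, display up, on the black rubber mat and let go; then pick it up again from there and press it gently into its shaped cutout in the grey instrument case, display up, until it sits fully home and level. Let go of it and leave the small bottle, the dibber and the pots where they are.

Things in the scene. Friction and masses are not known exactly. Their poses are not given: they have to be found in the camera images.
- meter: Soil meter, 0.15-0.31 kg: yellow body 96 x 50 x 24 mm (x, y, z), display and buttons on top; black nose and steel probe run on from its +x end. Origin: centre of the yellow body's underside; x along the length to the probe, z out of the display. Starts on its -y edge in the rack (y up, z level), so 50 mm high, 24 mm thick. Centre of mass x about 15 mm.
- probe_tip (a point): Free end of the meter's steel probe, at x 128, y 10, z 10 mm on the meter. Probe 10 mm thick, 40 mm long, off a black nose 40 x 24 x 20 mm (x 48 to 88, y -2 to 22, z 0 to 20 mm): nose and probe lie off the body's middle line, so the outline only fits display up.
- rack: Fixed draining rack: aluminium plate 150 x 110 x 4 mm with a slot along x between two white walls, 80 mm long, 5 mm thick, 28 mm apart inside, tops 22 mm above the bench. Origin: centre of the plate's underside. The meter stands on the plate between the walls, its upper 32 mm free.
- mat: Fixed black rubber mat, 220 x 180 x 4 mm (x, y, z), on the bench between rack and case. Origin: centre of its underside; top 4 mm above the bench.
- case: Fixed open instrument case: grey shell 240 x 170 mm, rim 36 mm high, filled by a rigid black insert whose top is 32 mm above the bench. Origin: centre of its underside. In the insert: the meter's cutout, 18 mm deep, and a square hole at x 70, y -40 mm in which a small bottle stands.
- pocket (a point): Centre of the floor of the cutout's body part, 14 mm above the bench: the meter's origin lies here when home. x along the cutout to the probe slot, z up. Play 1.2 mm all round. Two finger recesses at the middle of the long sides, 42 mm wide, out to 60 mm from the middle line, as deep as the cutout. Home, the meter's top is 24 mm above this point.
- pocket_tip (a point): Where the probe's end lies when the meter is home. Four orange sprung pads, 3 mm proud of the cutout's long walls, 35 mm before and behind its middle, grip the meter: its lower edges meet them with its underside about 10 mm above the floor; pushing past takes 8 to 18 N, then friction holds it. Pressing with over 60 N damages it.
- calib: Small capped bottle, 28 mm across, 52 mm tall, standing in the case's square hole. Leave it there.
- dibber: Wooden dibber lying on the bench beyond the mat, about 26 mm thick, 165 mm long. Leave it.
- pot_a: Terracotta pot, 100 mm across, 90 mm tall, towards the back of the bench. Leave it.
- pot_b: Small black pot, 70 mm across, 65 mm tall, towards the back. Leave it.
There are look-alikes about, which are no part of the job. Of the things like the meter, leave any that is orange; of the rest the smaller one is meant.

How it is judged (in metres and radians):
On the way, in this order (a step that is already met when the one before it is completed fails the run):
1. the meter lies flat on the mat, display up, let go of and at rest (angle between meter's own z axis and vertical below 0.12 rad and z of meter in the frame of mat below 0.009 m and x of meter in the frame of mat between -0.11 and 0.11 m and y of meter in the frame of mat between -0.09 and 0.09 m and contact force between the fingers and meter below 0.05 N and linear speed of meter below 0.02 m/s), for 0.2 s.
2. the meter has been lifted off the mat in the gripper (z of meter in the frame of mat above 0.03 m and contact force between the fingers and meter above 1 N), for 0.1 s.
At the end, for the whole second after the job is handed in: The meter is home in the cutout, display up: its underside within 2.5 mm of the cutout floor, its origin within 4 mm of the pocket point in plan, its probe tip within 7 mm of its place, tilted less than 0.04 rad, at rest and released (z of meter in the frame of pocket between -0.003 and 0.0025 m and horizontal distance between meter and pocket below 0.004 m and distance between probe_tip and pocket_tip below 0.007 m and angle between meter's own z axis and vertical below 0.04 rad and linear speed of meter below 0.01 m/s); the robot touches nothing.
It fails at once if the meter is forced against the case: over 80 N in all contacts between them (60 N of pressing and the pads' own squeeze) (contact force between meter and case above 80 N).
It fails at once if a bystander is moved more than 30 mm (distance of any of calib, dibber, pot_a, pot_b from where it was at the start of the episode above 0.03 m).
It also fails if it takes over 72 s, if anything falls off the work surface, if the arm or the gripper's body presses on something with over 40 N, if the wrist force passes 120 N, or if a joint passes its speed limit or range.

ROBOT

A 7-joint arm with a two-finger parallel gripper is mounted at the origin on the work surface. World frame = base frame: x ahead of the robot, y to its left, z up, the work surface at z = 0. Lengths are in m, angles in degrees, forces in N, time in s.
With the tool pointing down it reaches from about 0.425 to 0.875 m from the base axis. Payload 4.7 kg.
Tool frame: the origin (TCP) lies at the very end of the fingers, on their centre line; the grasp point (between the pads) lies 19 mm behind it; z points along the fingers, y is the line along which they close (so a half turn about z gives the same grasp; the last joint's range is limited). The gripper opens to 87 mm and grips with 3 to 60 N. Pads are 19 mm wide; open, the fingers measure 117 mm over their backs; the gripper's body (75 mm by 190 mm) begins 51 mm behind the grasp point.
Start: joints at [66.182, 18.392, -4.016, 83.108, 1.295, 78.541, -3.26], TCP at [0.271, -0.591, 0.191] pointing down, gripper open.
Joint ranges: [-163.93, 163.93], [-17.29, 119.83], [-79.2, 71.16], [3.27, 140.29], [-89.18, 269.18], [5.43, 117.66], [-154.24, 154.24]. Speed limits (degrees/s): [147.25, 147.25, 180, 180, 180, 180, 180].

INTERFACE

Orientations are given as [roll, pitch, yaw] about the fixed x, y, z axes, in that order (R = Rz(yaw) Ry(pitch) Rx(roll)).
In Python, from cell import get_obs, eyes, env gives the robot as it stands.
- The arm moves only by the tool servo_tool, never from a script. Its argument "series" is a list that holds one entry, the list of rows, each a list of 7 numbers: the shift along the tool's x, y, z in units of 300 mm (1.0 is 300 mm), then the turn, a rotation vector about the tool's x, y, z in units of pi rad (1.0 is pi rad), then the opening, from 0 (shut) to 1 (fully open). In form: [[[tx, ty, tz, wx, wy, wz, gripper], ...]]. A call has 1 to 12 rows; each row is the pose to reach, as a shift and turn from the pose commanded when the call began, along the tool's axes at that moment, turning the shorter way round; what a row does not reach only later rows make up. A row lasts 1/12 s, in which the tool goes at most 41.7 mm and 7.16 degrees, less where a joint would pass 70% of its speed; a pose out of reach is approached as far as the arm can. A call with a number of a shift or a turn outside -1 to 1 is refused whole. A call with a gripper value outside its range is refused whole. The fingers move at their own pace and stop on an object; "grip_force" is the grip in N (left out, the last holds). Time passes only in rows, so rows that repeat a pose let the fingers close. It gives the time, the measured TCP pose, the force, the opening and the grip force at its end, in the units of the state.
- get_obs(): the state, without advancing time (a new reading comes with each control period).
- eyes.read_camera(name): name is "scene" or "top" or "wrist"; returns a dict with "frame" (420x560x3 uint8, red, green, blue), "depth" (420x560 float32, m along the optical axis (not along the pixel's ray), 0 where there is no reading), "fx", "fy", "cx", "cy" (pixels), "origin" and "rotation" of the camera in the world; the wrist camera has in their place "mount" (4x4, takes a point from camera to tool coordinates, whose origin is the TCP and whose axes are the flange's). Camera axes: x right, y down, z forward; pixel columns grow to the right and rows downward; lengths in m; the calibration is good to about 2 mm. A picture is of the moment at which its call begins: read the wrist's pose just before it.
- env.sign_off(): hands the job in; it is judged then, once.
The state is a dict: "time_s": time; "qpos": joint angles; "joint_velocities": joint speeds; "effort": joint torques, N m; "tool_pos": TCP position; "tool_rot": TCP orientation; "force": force on the tool from outside, world axes, zero at the start; "wrist_torque": the same for the moment, N m; "grip_width": finger opening in m; "grasp_force": force on a finger pad.
Only numpy, scipy, OpenCV 4.12 (cv2) and the standard library are available. Lean on these libraries where they do the work, as an engineer would, in place of code of your own. Each camera call takes 0.05 s, during which the arm holds its last target. There are 200 camera calls.

## Working session

There is one attempt and no reset: what is moved stays moved. The work goes in short steps, Python scripts to look and compute and a tool call to move; the robot and the scene stay as the last step left them, time stands still between calls to the robot, and variables do not carry over. Pictures are saved under pics/ and viewed, at most 10 in all, crops included, and the job is handed in when it is done.

Besides the shell and the picture viewer there is one more tool, called after "Emit:" by a JSON object that holds its "method" and its "body", one argument or row to a line. servo_tool: Moves the arm, as the interface text tells. Shifts and turns lie within -1 to 1; 1 stands for 300 mm of shift or pi rad of turn. Its arguments: {"type":"object","properties":{"series":{"type":"array"},"grip_force":{"type":"number"}},"required":["series"]}

```bash
mkdir -p pics; ls
python3 - <<'E'
from cell import get_obs, eyes, env
import cv2,numpy as np
o=get_obs();print({k:o[k] for k in('time_s','tool_pos','tool_rot','grip_width','force')})
for n in('scene','top'):
    c=eyes.read_camera(n);np.savez(f'{n}0.npz',**c)
    cv2.imwrite(f'pics/{n}0.png',c['frame'][...,::-1]);print(n,c['fx'],c['fy'],c['cx'],c['cy'],c['origin'],np.round(c['rotation'],3).tolist())
E
```

```text
pics
{'time_s': 0.0, 'tool_pos': array([ 0.27052178, -0.59034802,  0.18956095]), 'tool_rot': array([-1.79890356e+02,  8.15723045e-03,  2.46276343e+01]), 'grip_width': 0.087001421061817, 'force': array([ 0.75159625, -0.03211956,  0.34910296])}
scene 445.8254397815685 445.8254397815685 276.991043534916 211.10051914015244 [ 1.38141533 -0.27556647  0.67325161] [-124.89, -0.62, 73.91]
top 388.3798552222505 388.3798552222505 277.18864024417826 205.41120380320686 [ 0.31145594 -0.00340716  1.0350159 ] [-167.491, 0.35, -88.663]
```

View pics/top0.png

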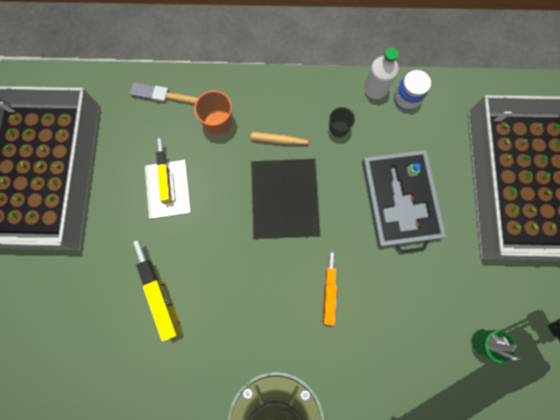

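View pics/scene0.png

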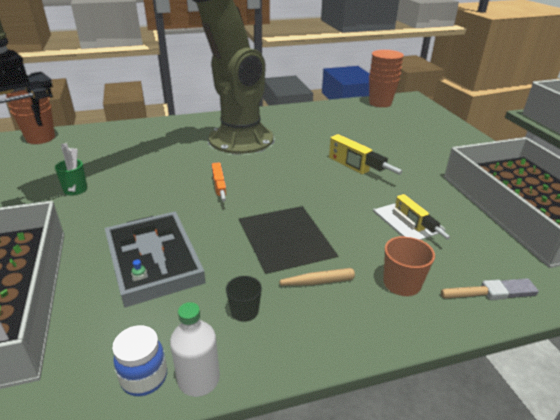

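```bash
cat > h.py <<'E'
import numpy as np, cv2
from scipy.spatial.transform import Rotation as Ro
def cloud(c,T=None):
    d=np.asarray(c['depth'],float);v,u=np.mgrid[:d.shape[0],:d.shape[1]]
    P=np.stack([(u-c['cx'])/c['fx']*d,(v-c['cy'])/c['fy']*d,d],-1)
    R,t=(Ro.from_euler('xyz',c['rotation'],degrees=True).as_matrix(),np.asarray(c['origin'])) if T is None else (T[:3,:3],T[:3,3])
    W=P@R.T+t;W[d==0]=np.nan
    return W
def rect(pts):
    (cx,cy),(w,h),a=cv2.minAreaRect(np.float32(pts*1000))
    if w<h: w,h,a=h,w,a+90
    return np.round([cx,cy,w,h],1),round((a+90)%180-90,2)
E
python3 - <<'E'
import numpy as np,cv2
from h import *
for n in('top','scene'):
    c=dict(np.load(f'{n}0.npz'));W=cloud(c);f=c['frame'].astype(int);hsv=cv2.cvtColor(c['frame'],cv2.COLOR_RGB2HSV)
    Y=(hsv[...,0]>24)&(hsv[...,0]<34)&(hsv[...,1]>150)&(hsv[...,2]>80)
    k,l,s,_=cv2.connectedComponentsWithStats(Y.astype(np.uint8))
    for i in range(1,k):
        if s[i,4]>60:
            p=W[l==i];p=p[np.isfinite(p[:,0])];zt=np.percentile(p[:,2],97)
            q=p[p[:,2]>zt-.006] 
            print(n,'yellow',s[i],'z',np.round(np.percentile(p[:,2],[3,50,97]),4),rect(p[:,:2]),'top',rect(q[:,:2]),q.mean(0).round(4))
    if n=='top':
        print('bench',np.nanmedian(W[300,200:300,2]))
        for nm,sl in(('mat',np.s_[155:245,245:325]),('case',np.s_[145:260,355:455]),('rack',np.s_[155:222,140:195])):
            w=W[sl].reshape(-1,3);g=c['frame'][sl].reshape(-1,3).astype(int)
            m=np.isfinite(w[:,0])
            if nm=='mat': m&=g.max(1)<45
            if nm=='case': m&=(w[:,2]>.026)&(w[:,2]<.042)
            if nm=='rack': m&=g.min(1)>120
            print(nm,rect(w[m][:,:2]),np.median(w[m][:,2]))
        w=W[145:260,355:455].reshape(-1,3);m=(w[:,2]>.009)&(w[:,2]<.019)
        print('floor',m.sum(),rect(w[m][:,:2]))
E
```

```text
top yellow [158 164  12  38 324] z [0.0469 0.0537 0.0575] (array([587.8, 310. ,  99.7,  22.7]), 10.0) top (array([587. , 309.9,  97.9,  22.2]), 9.63) [0.585  0.3094 0.0543]
top yellow [ 143  280   39   61 1120] z [0.0013 0.0722 0.0759] (array([260.4, 297.6, 150.6,  61. ]), 24.61) top (array([261.9, 285.3, 140.4,  36.2]), 24.78) [0.2599 0.2843 0.073 ]
bench 0.00030844667140916826
mat (array([0., 0., 0., 0.]), 0.0) nan
case (array([ 555.3, -328.1,  261.3,  172.2]), 8.74) 0.03249017868706172
rack (array([584.2, 309.9, 161.4, 130.4]), 10.09) 0.004164945769875361
floor 1287 (array([ 552.8, -326.6,  260.7,  169.6]), 9.85)
scene yellow [331 135  41  21 277] z [0.0627 0.0695 0.0718] (array([204.9, 327.8, 252.1, 129.2]), -34.63) top (array([264.2, 284.8, 141.7,  41. ]), 25.61) [0.269  0.2846 0.0696]
scene yellow [397 195  31  22 221] z [0.0272 0.0517 0.0544] (array([558.2, 332.2, 156.4,  77.6]), -34.89) top (array([590.1, 311.4,  94. ,  26.6]), 9.65) [0.5915 0.3106 0.0519]
  return _methods._mean(a, axis=axis, dtype=dtype,
  ret = ret.dtype.type(ret / rcount)
```

```bash
cat >> h.py <<'E'
def go(p,yaw,rp=(180,0)):
    from cell import get_obs
    o=get_obs();R=Ro.from_euler('xyz',o['tool_rot'],degrees=True)
    t=R.inv().apply(np.asarray(p)-o['tool_pos'])/.3
    w=(R.inv()*Ro.from_euler('xyz',[*rp,yaw],degrees=True)).as_rotvec()/np.pi
    print('t',round(o['time_s'],2),'shift',t.round(4),'turn',w.round(4),'rows',np.round(max(np.linalg.norm(t)*300/41.7,np.linalg.norm(w)*180/7.16),1))
E
python3 - <<'E'
from h import *
go([.555,-.328,.215],9)
c=dict(np.load('top0.npz'));W=cloud(c);print(W[198,285],W[163,255],W[233,315],c['frame'][198,285])
E
```

```text
t 0.1 shift [ 1.2263 -0.4002 -0.0839] turn [-0.0005  0.0001  0.0868] rows 9.3
[ 0.56139395 -0.0126261   0.00313917] [0.6598605  0.07292432 0.00355529] [ 0.46645425 -0.09457901  0.00517131] [56 58 54]
```

Emit:
{"method": "servo_tool", "body": {
  "series": [
    [[0.2,-0.066,-0.03,0,0,0.03,1],[0.4,-0.133,-0.06,0,0,0.06,1],[0.613,-0.2,-0.084,0,0,0.087,1],[0.613,-0.2,-0.084,-0.0005,0,0.087,1],[0.613,-0.2,-0.084,-0.0005,0,0.087,1],[0.613,-0.2,-0.084,-0.0005,0,0.087,1]]
  ]
}}

```text
time_s: 0.6
tool_pos: [0.4208, -0.4524, 0.2166]
tool_rot: [-180.0, -0.3, 9.7]
force: [0.2, 0.3, 0.3]
grip_width: 0.087
grasp_force: 0.0
```

```bash
python3 -c "
from h import *
go([.555,-.328,.215],9)"
```

```text
t 0.6 shift [ 0.5108 -0.3334  0.0081] turn [-0.0002 -0.0017  0.0038] rows 4.4
```

Emit:
{"method": "servo_tool", "body": {
  "series": [
    [[0.17,-0.11,0.006,0,0,0.004,1],[0.34,-0.22,0.006,0,0,0.004,1],[0.51,-0.333,0.006,0,0,0.004,1],[0.51,-0.333,0.006,0,0,0.004,1],[0.51,-0.333,0.006,0,0,0.004,1],[0.51,-0.333,0.006,0,0,0.004,1],[0.51,-0.333,0.006,0,0,0.004,1]]
  ]
}}

```text
time_s: 1.18
tool_pos: [0.5489, -0.3362, 0.2132]
tool_rot: [179.9, 0.1, 8.4]
force: [0.4, -1.3, -0.4]
grip_width: 0.087
grasp_force: 0.0
```

```bash
cat >> h.py <<'E'
def wrist(n):
    from cell import get_obs,eyes
    o=get_obs();c=eyes.read_camera('wrist')
    T=np.eye(4);T[:3,:3]=Ro.from_euler('xyz',o['tool_rot'],degrees=True).as_matrix();T[:3,3]=o['tool_pos']
    np.savez(n+'.npz',T=T@np.asarray(c['mount']),tool=T,**c);cv2.imwrite(f'pics/{n}.png',c['frame'][...,::-1])
    print(n,o['time_s'],o['tool_pos'],o['tool_rot'],c['fx'],'mount',np.round(c['mount'],3).tolist())
E
python3 -c "
from h import *
wrist('case1')
c=dict(np.load('case1.npz'));print(cloud(c,c['T'])[210,280])"
```

```text
case1 1.1833 [ 0.54890118 -0.33620279  0.21315973] [1.79942730e+02 5.72372838e-02 8.40180152e+00] 334.1926905001247 mount [[-0.0, -0.957, -0.291, 0.081], [1.0, 0.0, -0.0, -0.0], [0.0, -0.291, 0.957, -0.195], [0.0, 0.0, 0.0, 1.0]]
[ 0.51000723 -0.34179014  0.01391174]
```

View pics/case1.png

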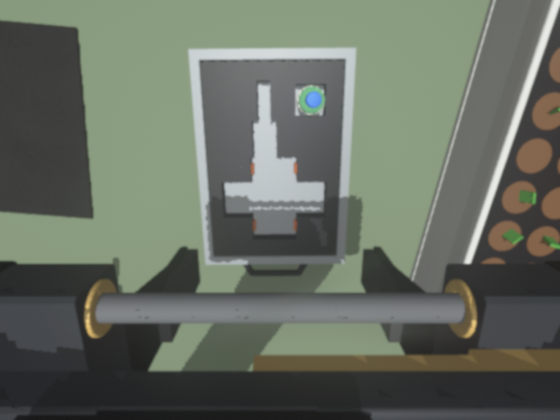

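```bash
cat >> h.py <<'E'
def plane(c,uv,z):
    T=c['T'];uv=np.asarray(uv,float)
    d=np.c_[(uv[:,0]-c['cx'])/c['fx'],(uv[:,1]-c['cy'])/c['fy'],np.ones(len(uv))]@T[:3,:3].T
    return T[:3,3]+d*((z-T[2,3])/d[:,2])[:,None]
E
python3 - <<'E'
from h import *
wrist('case2')
c=dict(np.load('case2.npz'));W=cloud(c,c['T'])
for u,v in((285,218),(230,150),(265,190),(275,215),(265,110),(235,190)): print((u,v),W[v,u].round(4),c['frame'][v,u])
Z=W[...,2];print(np.nanstd(Z[150:180,212:240]),np.nanmedian(Z[150:180,212:240]))
H=(Z<.0255)&(Z>0);H[:70]=0;H[245:]=0;H[:,:215]=0;H[:,330:]=0
k,l,s,_=cv2.connectedComponentsWithStats(H.astype(np.uint8));print(s)
cv2.imwrite('pics/H.png',cv2.resize(np.hstack([H[70:250,190:360]*255,cv2.cvtColor(c['frame'],cv2.COLOR_RGB2GRAY)[70:250,190:360]]).astype(np.uint8),None,fx=2,fy=2,interpolation=0))
E
```

```text
case2 1.2333 [ 0.54764461 -0.33807656  0.21328635] [1.79896126e+02 8.84629901e-02 8.21953942e+00] 334.1926905001247 mount [[-0.0, -0.957, -0.291, 0.081], [1.0, 0.0, -0.0, -0.0], [0.0, -0.291, 0.957, -0.195], [0.0, 0.0, 0.0, 1.0]]
(285, 218) [ 0.4995 -0.3513  0.0148] [115 118 120]
(230, 150) [ 0.5754 -0.2778  0.0324] [97 98 99]
(265, 190) [ 0.5315 -0.3221  0.0156] [191 197 200]
(275, 215) [ 0.5017 -0.3385  0.0153] [116 119 121]
(265, 110) [ 0.6232 -0.3101  0.0149] [204 211 213]
(235, 190) [ 0.5263 -0.2863  0.0155] [191 198 201]
0.0008034438645701504 0.03309366057638469
[[     0      0    560    420 228220]
 [   222     80    103    157   6711]
 [   294     83     29     32    220]
 [   312     83     12     10     49]]
```

View pics/H.png

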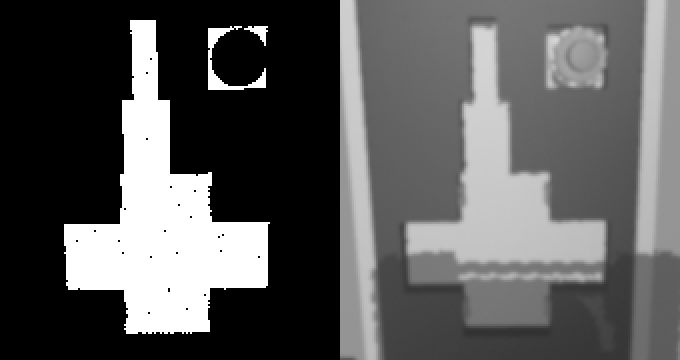

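Emit:
{"method": "servo_tool", "body": {
  "series": [
    [[0,0,0,0,0,0,1],[0,0,0,0,0,0,1],[0,0,0,0,0,0,1],[0,0,0,0,0,0,1],[0,0,0,0,0,0,1]]
  ]
}}

```text
time_s: 1.7
tool_pos: [0.5483, -0.3376, 0.2141]
tool_rot: [179.9, -0.0, 8.2]
force: [-0.2, -0.3, 0.1]
grip_width: 0.0871
grasp_force: 0.0
```

```bash
cat >> h.py <<'E'
from scipy.optimize import least_squares
def pocketfit(n):
    wrist(n);c=dict(np.load(n+'.npz'));Z=cloud(c,c['T'])[...,2]
    H=((Z<.0255)&(Z>0)).astype(np.uint8);H[:70]=0;H[245:]=0;H[:,:215]=0;H[:,330:]=0
    k,l,s,_=cv2.connectedComponentsWithStats(H);m=(l==1+s[1:,4].argmax()).astype(np.uint8)
    m=cv2.morphologyEx(m,cv2.MORPH_CLOSE,np.ones((3,3)))
    # boundary points at pixel-edge midpoints
    e=[]
    for a,b,dx,dy in((m[:,:-1],m[:,1:],.5,0),(m[:-1],m[1:],0,.5)):
        v,u=np.nonzero(a!=b);e.append(np.c_[u+dx,v+dy])
    P=plane(c,np.vstack(e),.0325)[:,:2];return P
def segdist(P,V):
    A=V;B=np.roll(V,-1,0);d=B-A;t=np.clip(((P[:,None]-A)*d).sum(-1)/(d*d).sum(-1),0,1)
    return np.linalg.norm(P[:,None]-A-t[...,None]*d,axis=-1).min(1)
E
python3 - <<'E'
from h import *
P=pocketfit('case3');g=1.2
# outline in pocket frame, mm
V=np.array([[-49.2,-26.2],[-21,-26.2],[-21,-60],[21,-60],[21,-26.2],[49.2,-26.2],[49.2,-3.2],[89.2,-3.2],[89.2,3.8],[129.2,3.8],[129.2,16.2],[89.2,16.2],[89.2,23.2],[49.2,23.2],[49.2,26.2],[21,26.2],[21,60],[-21,60],[-21,26.2],[-49.2,26.2]])/1e3
def f(x):
    c,s=np.cos(x[2]),np.sin(x[2]);return segdist((P-x[:2])@np.array([[c,-s],[s,c]]),V)*1e3
r=least_squares(f,[.515,-.335,np.radians(9)],loss='soft_l1',x_scale=[.01,.01,.05])
print(r.x[:2].round(5),np.degrees(r.x[2]).round(2),'resid mm',np.percentile(f(r.x),[50,80,95]).round(2),len(P))
c,s=np.cos(r.x[2]),np.sin(r.x[2]);Q=(P-r.x[:2])@np.array([[c,-s],[s,c]])*1e3
for nm,k,v in(('y',(abs(Q[:,0]+35)<12)|((Q[:,0]>25)&(Q[:,0]<45)),1),):
    for lo,hi in((-35,-20),(20,35)): q=Q[k&(Q[:,1]>lo)&(Q[:,1]<hi)];print(nm,lo,np.median(q[:,1]),len(q))
for lo,hi,yl,yh in((-55,-42,-22,22),(42,55,-22,-6),(125,134,6,14),(-26,-16,-55,-32),(16,26,-55,-32),(-26,-16,32,55),(16,26,32,55)):
    q=Q[(Q[:,0]>lo)&(Q[:,0]<hi)&(Q[:,1]>yl)&(Q[:,1]<yh)];print('x',lo,hi,yl,np.median(q[:,0]).round(2),len(q))
np.save('pocket.npy',r.x)
E
```

```text
case3 1.7 [ 0.54828977 -0.33764399  0.21405152] [ 1.79895357e+02 -1.77422128e-02  8.20366091e+00] 334.1926905001247 mount [[-0.0, -0.957, -0.291, 0.081], [1.0, 0.0, -0.0, -0.0], [0.0, -0.291, 0.957, -0.195], [0.0, 0.0, 0.0, 1.0]]
[ 0.52785 -0.3326 ] 8.83 resid mm [0.8  1.5  1.83] 538
y -35 -24.8580278284401 42
y 20 25.313587447335998 42
x -55 -42 -22 -47.55 37
x 42 55 -22 48.49 15
x 125 134 6 128.57 8
x -26 -16 -55 -20.19 20
x 16 26 -55 19.57 20
x -26 -16 32 -20.34 22
x 16 26 32 19.36 20
```

Emit:
{"method": "servo_tool", "body": {
  "series": [
    [[0.02,-0.13,0,0,0,0,1],[0.05,-0.265,0,0,0,0,1],[0.07,-0.4,0,0,0,0,1],[0.095,-0.535,0,0,0,0,1],[0.12,-0.67,0,0,0,0,1],[0.145,-0.8,0,0,0,0,1],[0.165,-0.94,0,0,0,0,1]]
  ]
}}

```text
time_s: 2.33
tool_pos: [0.5571, -0.0502, 0.2138]
tool_rot: [179.9, -0.1, 8.2]
force: [1.5, 0.5, 0.3]
grip_width: 0.087
grasp_force: 0.0
```

Emit:
{"method": "servo_tool", "body": {
  "series": [
    [[0.02,-0.13,0,0,0,0,1],[0.05,-0.265,0,0,0,0,1],[0.07,-0.4,0,0,0,0,1],[0.095,-0.535,0,0,0,0,1],[0.12,-0.67,0,0,0,0,1],[0.145,-0.8,0,0,0,0,1],[0.165,-0.94,0,0,0,-0.01,1],[0.165,-0.94,0,0,0,-0.01,1],[0.165,-0.94,0,0,0,-0.01,1],[0.165,-0.94,0,0,0,-0.01,1]]
  ]
}}

```text
time_s: 3.17
tool_pos: [0.5657, 0.2341, 0.2128]
tool_rot: [179.9, 0.0, 10.1]
force: [0.1, -0.2, 0.5]
grip_width: 0.0871
grasp_force: 0.0
```

```bash
python3 -c "
from h import *
go([.597,.312,.13],9.8)
wrist('rack1');c=dict(np.load('rack1.npz'));W=cloud(c,c['T']);h=cv2.cvtColor(c['frame'],cv2.COLOR_RGB2HSV)
m=(h[...,0]>24)&(h[...,0]<34)&(h[...,1]>150)&(h[...,2]>80)&(W[...,2]>.049)
print(m.sum(),rect(W[m][:,:2]),np.median(W[m],0))"
```

```text
t 3.17 shift [ 0.1483 -0.2381  0.2755] turn [0.0008 0.     0.0015] rows 2.8
rack1 3.1667 [0.56566314 0.23408432 0.21283391] [1.79862290e+02 8.74806943e-03 1.00733470e+01] 334.1926905001247 mount [[-0.0, -0.957, -0.291, 0.081], [1.0, 0.0, -0.0, -0.0], [0.0, -0.291, 0.957, -0.195], [0.0, 0.0, 0.0, 1.0]]
31 (array([326.2, 311.9,  29.8,   7.9]), -81.18) [0.32572683 0.31193502 0.07199737]
```

Emit:
{"method": "servo_tool", "body": {
  "series": [
    [[0.07,-0.12,0.1,0,0,0,1],[0.148,-0.238,0.2,0,0,0,1],[0.148,-0.238,0.2,0,0,0,1],[0.148,-0.238,0.2,0,0,0,1],[0.148,-0.238,0.2,0,0,0,1]]
  ]
}}

```text
time_s: 3.63
tool_pos: [0.597, 0.3107, 0.1516]
tool_rot: [179.8, 0.1, 10.0]
force: [-0.5, -0.8, 0.4]
grip_width: 0.087
grasp_force: 0.0
```

```bash
python3 -c "
from h import *
go([.597,.312,.027],9.8)
wrist('rack2');c=dict(np.load('rack2.npz'));W=cloud(c,c['T']);h=cv2.cvtColor(c['frame'],cv2.COLOR_RGB2HSV)
m=(h[...,0]>20)&(h[...,0]<36)&(h[...,1]>120)&(h[...,2]>50)&(W[...,2]>.046)&(W[...,0]>.45)
print(m.sum(),rect(W[m][:,:2]),np.median(W[m],0))"
```

```text
t 3.63 shift [ 0.0017 -0.0053  0.4154] turn [0.0009 0.0007 0.001 ] rows 3.0
rack2 3.6333 [0.59697621 0.31074194 0.15162958] [1.79837876e+02 1.27353692e-01 9.97384008e+00] 334.1926905001247 mount [[-0.0, -0.957, -0.291, 0.081], [1.0, 0.0, -0.0, -0.0], [0.0, -0.291, 0.957, -0.195], [0.0, 0.0, 0.0, 1.0]]
936 (array([566.3, 308.5,  47.6,  21.2]), 10.38) [0.56421652 0.30825957 0.0549874 ]
```

View pics/rack2.png

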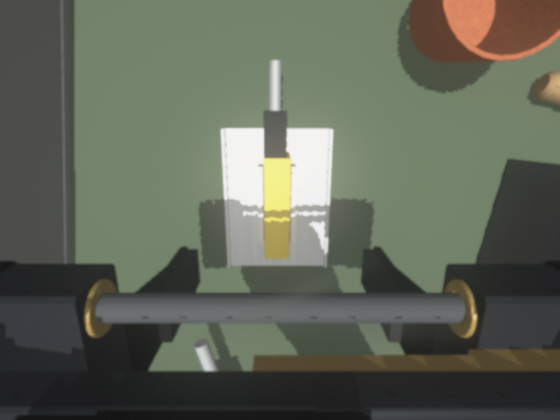

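```bash
python3 -c "
from h import *
c=dict(np.load('rack2.npz'));print(plane(c,[[264,157],[290.5,157],[264,260],[290.5,260]],.054).round(4))"
```

```text
[[0.6339 0.3314 0.054 ]
 [0.6379 0.3086 0.054 ]
 [0.5366 0.3157 0.054 ]
 [0.541  0.2907 0.054 ]]
```

Emit:
{"method": "servo_tool", "body": {
  "series": [
    [[0,-0.006,0.13,0,0,0,1],[0,-0.006,0.25,0,0,0,1],[0,-0.006,0.35,0,0,0,1],[0,-0.006,0.413,0,0,0,1],[0,-0.006,0.413,0,0,0,1],[0,-0.006,0.413,0,0,0,1],[0,-0.006,0.413,0,0,0,1]]
  ]
}}

```text
time_s: 4.27
tool_pos: [0.5987, 0.3135, 0.0319]
tool_rot: [179.9, -0.2, 9.9]
force: [0.1, 1.0, 0.2]
grip_width: 0.087
grasp_force: 0.0
```

Emit:
{"method": "servo_tool", "body": {
  "series": [
    [[0,0,0,0,0,0,0.15],[0,0,0,0,0,0,0.15],[0,0,0,0,0,0,0.15],[0,0,0,0,0,0,0.15],[0,0,0,0,0,0,0.15],[0,0,0,0,0,0,0.15],[0,0,0,0,0,0,0.15],[0,0,0,0,0,0,0.15]]
  ],
  "grip_force": 35
}}

```text
time_s: 4.93
tool_pos: [0.5966, 0.3139, 0.0289]
tool_rot: [179.9, 0.0, 10.1]
force: [0.7, 0.1, -0.4]
grip_width: 0.0415
grasp_force: 0.0
```

Emit:
{"method": "servo_tool", "body": {
  "series": [
    [[0,0,0,0,0,0,0.1],[0,0,0,0,0,0,0.1],[0,0,0,0,0,0,0.1],[0,0,0,0,0,0,0.1],[0,0,0,0,0,0,0.1],[0,0,0,0,0,0,0.1],[0,0,0,0,0,0,0.1]]
  ]
}}

```text
time_s: 5.52
tool_pos: [0.5967, 0.3139, 0.029]
tool_rot: [179.9, -0.0, 10.0]
force: [-0.1, 0.5, -0.3]
grip_width: 0.0089
grasp_force: 0.0
```

```bash
python3 -c "
from h import *
from cell import eyes
c=eyes.read_camera('top');np.savez('top1.npz',**c);a=cv2.resize(c['frame'][120:260,110:260],None,fx=3,fy=3)
c=eyes.read_camera('scene');b=cv2.resize(c['frame'][110:250,330:480],None,fx=2.6,fy=3)
cv2.imwrite('pics/x1.png',np.hstack([a,b[:420]])[:,:800,::-1])"
```

```text
(no output)
```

View pics/x1.png

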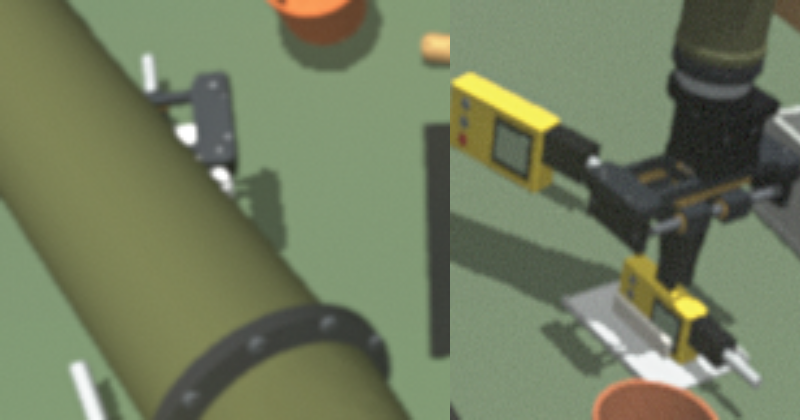

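```bash
python3 -c "
from h import *
from cell import eyes,get_obs
o=get_obs();print(o['time_s'],o['grip_width'],o['grasp_force'],o['tool_pos'],o['effort'].round(1) if hasattr(o['effort'],'round') else o['effort'])
c=eyes.read_camera('scene');np.savez('scene1.npz',**c);W=cloud(c)
for v in range(150,226,4):
  print(v,' '.join('%d,%d,%d'%tuple(np.nan_to_num(W[v,u]*1000)) for u in range(396,424,3)))
wrist('w3')
c=np.load('scene1.npz')
a=cv2.resize(c['frame'][150:240,385:455],None,fx=5,fy=5,interpolation=cv2.INTER_CUBIC)
b=cv2.resize(np.load('w3.npz')['frame'],None,fx=.8,fy=.8)
m=np.zeros((450,800,3),np.uint8);m[:450,:350]=a;m[:336,352:800]=b;cv2.imwrite('pics/x2.png',m[...,::-1])"
```

```text
5.6167 0.008472329084352533 0.0 [0.59668681 0.31389543 0.02902403] [  0.  -53.6  -8.7 -27.6   0.   -0.1  -0. ]
150 213,480,-3 216,490,-3 221,498,-2 224,507,-1 226,517,-2 229,527,-1 232,536,-1 583,296,203 593,297,208 600,300,211
154 235,469,-5 241,476,-3 247,483,-1 245,496,-4 247,505,-4 249,516,-5 580,292,192 584,297,193 594,299,198 603,300,202
158 263,453,-4 268,461,-2 270,471,-2 270,481,-4 277,488,-1 274,501,-4 580,294,181 591,295,187 598,298,190 605,300,193
162 288,440,-3 298,444,1 295,457,-2 298,466,-1 575,284,169 578,290,170 583,295,172 588,299,174 599,299,180 605,303,183
166 585,247,169 591,251,172 585,263,167 586,270,166 585,279,164 588,285,165 594,289,168 601,292,171 600,301,169 611,301,175
170 603,237,170 605,244,170 585,265,156 587,272,156 582,283,152 585,290,152 586,297,152 605,291,163 614,293,167 619,297,170
174 621,227,171 623,234,171 628,238,173 628,245,172 631,251,173 633,258,173 631,267,171 629,277,168 627,286,165 627,294,164
178 632,222,168 640,224,172 638,233,169 646,235,174 643,245,170 633,260,162 619,278,152 625,282,154 623,291,152 625,298,152
182 628,226,154 642,2
[... 781 characters left out ...]
51 530,380,-2 535,387,0
210 559,288,20 564,294,22 573,296,28 584,297,35 593,299,41 601,302,45 612,303,53 613,310,52 614,318,51 617,325,52
214 564,287,11 575,288,18 580,293,21 583,300,22 597,299,31 606,301,37 618,301,45 625,304,49 629,310,51 633,315,52
218 568,287,1 578,289,7 586,292,12 597,293,20 598,301,19 611,300,28 621,302,35 629,303,40 635,307,44 640,313,46
222 582,280,0 586,286,1 591,291,3 599,294,8 609,295,16 616,299,20 624,302,25 631,305,29 638,308,33 647,309,40
w3 5.6667 [0.59666823 0.31390656 0.02902612] [ 1.79905402e+02 -7.96476222e-03  1.00477215e+01] 334.1926905001247 mount [[-0.0, -0.957, -0.291, 0.081], [1.0, 0.0, -0.0, -0.0], [0.0, -0.291, 0.957, -0.195], [0.0, 0.0, 0.0, 1.0]]
```

View pics/x2.png

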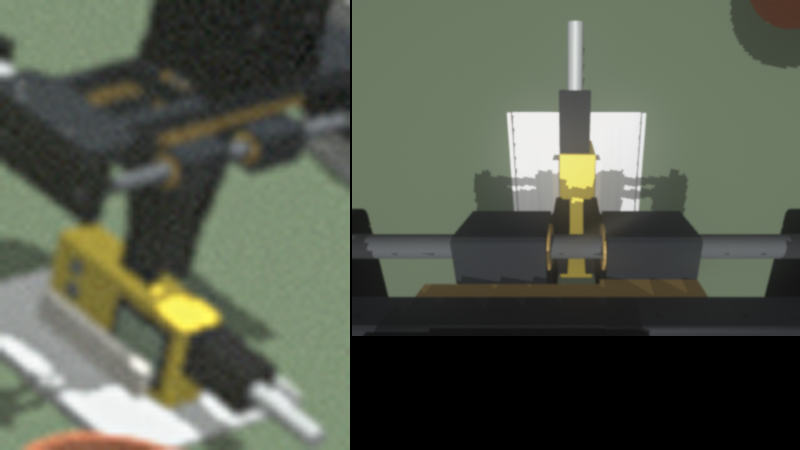

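```bash
python3 -c "
from h import *
for n in('rack2','w3'):
  c=dict(np.load(n+'.npz'));W=cloud(c,np.asarray(c['mount']))*1000
  cols=(180,190,195,365,372,380) if n=='rack2' else (255,262,300,310,560//2,330)
  for u in cols: print(n,u,[tuple(int(x) for x in np.nan_to_num(W[v,u])) for v in range(236,300,6)])
"
```

```text
rack2 180 [(-54, -111, 150), (-61, -111, 149), (11, -51, -35), (11, -49, -42), (11, -48, -48), (9, -47, -52), (9, -45, -57), (9, -44, -62), (6, -44, -62), (4, -43, -65), (32, -26, -116)]
rack2 190 [(-53, -99, 149), (-61, -100, 150), (-68, -100, 149), (9, -45, -39), (10, -43, -46), (8, -43, -49), (5, -43, -50), (2, -43, -50), (0, -43, -52), (-3, -43, -52), (32, -23, -116)]
rack2 195 [(-54, -94, 149), (-61, -95, 150), (-68, -95, 149), (10, -43, -39), (6, -43, -39), (3, -43, -39), (0, -43, -40), (-2, -43, -42), (-4, -43, -43), (-7, -43, -44), (32, -22, -116)]
rack2 365 [(-54, 93, 151), (-61, 94, 150), (-69, 95, 151), (8, 43, -36), (6, 43, -38), (3, 43, -38), (0, 43, -39), (-2, 43, -40), (-6, 43, -40), (-8, 43, -42), (32, 22, -115)]
rack2 372 [(-54, 101, 150), (-62, 102, 151), (-69, 102, 151), (0, 0, 0), (9, 44, -45), (8, 43, -49), (6, 43, -51), (2, 43, -51), (0, 43, -52), (-1, 43, -54), (33, 24, -117)]
rack2 380 [(-54, 110, 152), (-61, 110, 150), (10, 52, -33), (11, 49, -41), (10, 48, -47), (10, 46, -53), (10, 44, -59), (8, 44, -61), (5, 44, -62), (3, 44, -63), (33, 26, -116)]
w3 255 [(
[... 311 characters left out ...]
, -7, -73), (33, -4, -117)]
w3 300 [(14, 10, -26), (10, 10, -25), (10, 10, -33), (11, 9, -42), (11, 9, -49), (10, 9, -53), (10, 8, -59), (9, 8, -62), (9, 8, -69), (9, 8, -74), (32, 5, -116)]
w3 310 [(2, 19, 5), (-9, 20, 23), (-14, 21, 24), (-19, 21, 24), (-23, 21, 23), (11, 13, -56), (11, 13, -61), (11, 12, -66), (33, 8, -111), (32, 8, -112), (33, 7, -116)]
w3 280 [(14, 0, -25), (11, 0, -26), (7, 0, -25), (3, 0, -25), (0, 0, -27), (-3, 0, -25), (-7, 0, -25), (-11, 0, -25), (-14, 0, -26), (-17, 0, -26), (33, 0, -117)]
w3 330 [(-5, 34, 24), (-10, 35, 25), (-14, 35, 24), (-18, 35, 24), (-23, 35, 23), (37, 14, -108), (37, 13, -112), (38, 12, -116), (37, 12, -118), (37, 12, -122), (38, 11, -125)]
```

```bash
python3 -c "
from h import *
for n in('rack1','rack2','case3'):
  c=dict(np.load(n+'.npz'));W=cloud(c,np.asarray(c['mount']))*1000
  m=(abs(W[...,0])<14)&(abs(W[...,1])>40)&(abs(W[...,1])<62)&(W[...,2]>-45)&(W[...,2]<-10)
  q=W[m];print(n,len(q),np.percentile(q[:,2],[50,80,90,95,99,100]).round(1),np.percentile(q[:,0],[1,99]).round(1))
  t=q[q[:,2]>-36];print(t[::6].round(0).tolist()[:14])
c=dict(np.load('scene1.npz'));W=cloud(c)*1000;g=c['frame'].max(-1)
m=(g<60)&(abs(W[...,0]-600)<25)&(abs(W[...,1]-312)<30)&(W[...,2]>48)&(W[...,2]<90)
print(m.sum(),np.percentile(W[m][:,2],[0,2,5,10]).round(1))
"
```

```text
rack1 830 [-39.1 -35.5 -34.1 -33.4 -32.6 -31.7] [-9.1 11.8]
[[11.0, -52.0, -33.0], [11.0, -49.0, -33.0], [11.0, 52.0, -34.0], [11.0, -50.0, -35.0], [11.0, 51.0, -35.0], [10.0, -48.0, -33.0], [10.0, -44.0, -32.0], [10.0, 46.0, -33.0], [11.0, 51.0, -35.0], [10.0, -47.0, -34.0], [10.0, -43.0, -34.0], [10.0, 46.0, -34.0], [10.0, -47.0, -36.0], [9.0, -43.0, -34.0]]
rack2 827 [-39.1 -35.4 -34.1 -33.4 -32.5 -31.3] [-8.9 11.8]
[[11.0, -52.0, -34.0], [11.0, -49.0, -33.0], [11.0, 52.0, -34.0], [11.0, -50.0, -34.0], [11.0, 50.0, -35.0], [11.0, -51.0, -35.0], [10.0, -46.0, -34.0], [10.0, 44.0, -34.0], [10.0, 47.0, -34.0], [11.0, 51.0, -36.0], [10.0, -46.0, -34.0], [10.0, 44.0, -34.0], [10.0, 47.0, -34.0], [10.0, -47.0, -36.0]]
case3 836 [-39.2 -35.4 -33.9 -33.3 -32.6 -31.9] [-9.  11.8]
[[11.0, -52.0, -33.0], [11.0, -49.0, -33.0], [11.0, 52.0, -34.0], [11.0, -50.0, -34.0], [11.0, 50.0, -35.0], [11.0, -50.0, -36.0], [10.0, -46.0, -33.0], [10.0, 44.0, -33.0], [10.0, 48.0, -33.0], [11.0, 52.0, -35.0], [10.0, -46.0, -34.0], [10.0, 44.0, -33.0], [10.0, 47.0, -34.0], [9.0, -46.0, -34.0]]
108 [61.2 63.9 65.9 67.1]
```

Emit:
{"method": "servo_tool", "body": {
  "series": [
    [[0,0,0,0,0,0,0.9],[0,0,0,0,0,0,0.9],[0,0,0,0,0,0,0.9],[0,0,0,0,0,0,0.9],[0,0,0,0,0,0,0.9],[0,0,0,0,0,0,0.9],[0,0,0,0,0,0,0.9],[0,0,0,0,0,0,0.9],[0,0,0,0,0,0,0.9],[0,0,0,0,0,0,0.9],[0,0,0,0,0,0,0.9],[0,0,0,0,0,0,0.9]]
  ]
}}

```text
time_s: 6.72
tool_pos: [0.5967, 0.3139, 0.029]
tool_rot: [179.9, -0.0, 10.0]
force: [0.5, -0.4, 1.0]
grip_width: 0.0762
grasp_force: 0.0
```

Emit:
{"method": "servo_tool", "body": {
  "series": [
    [[0,0,0.03,0,0,0,0.8],[0,0,0.06,0,0,0,0.8],[0,0,0.09,0,0,0,0.8],[0,0,0.115,0,0,0,0.8],[0,0,0.115,0,0,0,0.8],[0,0,0.115,0,0,0,0.8],[0,0,0.115,0,0,0,0.5],[0,0,0.115,0,0,0,0.2],[0,0,0.115,0,0,0,0.2]]
  ]
}}

```text
time_s: 7.47
tool_pos: [0.5971, 0.3142, -0.0049]
tool_rot: [179.9, -0.1, 10.0]
force: [0.3, 0.1, 0.3]
grip_width: 0.0569
grasp_force: 0.0
```

Emit:
{"method": "servo_tool", "body": {
  "series": [
    [[0,0,0,0,0,0,0.2],[0,0,0,0,0,0,0.2],[0,0,0,0,0,0,0.2],[0,0,0,0,0,0,0.2],[0,0,0,0,0,0,0.2],[0,0,0,0,0,0,0.2],[0,0,0,0,0,0,0.2],[0,0,0,0,0,0,0.2],[0,0,0,0,0,0,0.2]]
  ]
}}

```text
time_s: 8.22
tool_pos: [0.5967, 0.3138, -0.0054]
tool_rot: [179.9, -0.0, 10.0]
force: [0.6, -0.3, 0.2]
grip_width: 0.0238
grasp_force: 35.0
```

Emit:
{"method": "servo_tool", "body": {
  "series": [
    [[0,0,-0.05,0,0,0,0.2],[0,0,-0.12,0,0,0,0.2],[0,0,-0.2,0,0,0,0.2],[-0.02,0.06,-0.27,0,0,0,0.2],[-0.05,0.15,-0.3,0,0,0,0.2],[-0.09,0.25,-0.3,0,0,0,0.2],[-0.13,0.36,-0.3,0,0,0,0.2],[-0.17,0.47,-0.3,0,0,0,0.2],[-0.2,0.58,-0.3,0,0,0,0.2]]
  ]
}}

```text
time_s: 8.97
tool_pos: [0.5668, 0.1309, 0.0855]
tool_rot: [179.9, 0.0, 10.1]
force: [0.9, -0.1, -2.7]
grip_width: 0.0237
grasp_force: 35.0
```

Emit:
{"method": "servo_tool", "body": {
  "series": [
    [[-0.04,0.11,0,0,0,0,0.2],[-0.08,0.22,0,0,0,0,0.2],[-0.12,0.33,0,0,0,0,0.2],[-0.16,0.44,0,0,0,0,0.2],[-0.18,0.52,0,0,0,0,0.2],[-0.2,0.58,0,0,0,0,0.2],[-0.2,0.58,0,0,0,0,0.2],[-0.2,0.58,0,0,0,0,0.2],[-0.2,0.58,0,0,0,0,0.2]]
  ]
}}

```text
time_s: 9.72
tool_pos: [0.5393, -0.0484, 0.0856]
tool_rot: [179.9, -0.0, 10.1]
force: [-0.7, 1.0, -2.3]
grip_width: 0.0235
grasp_force: 35.0
```

```bash
python3 -c "
from h import *
from cell import eyes
c=eyes.read_camera('scene');np.savez('s2.npz',**c);W=cloud(c)
h=cv2.cvtColor(c['frame'],cv2.COLOR_RGB2HSV)
m=(h[...,0]>20)&(h[...,0]<36)&(h[...,1]>120)&(h[...,2]>60)&(W[...,1]<.15)&(W[...,1]>-.2)&(W[...,0]>.4)&(W[...,0]<.7)&(W[...,2]<.2)
q=W[m];print(len(q),np.percentile(q,[1,50,99],axis=0).round(3));v=q[q[:,2]>np.percentile(q[:,2],93)-.004]
lo=W[m&(W[...,1]<np.nanpercentile(q[:,1],70))]
A=np.c_[q[:,:2],np.ones(len(q))]
# tilt of top and bottom edges along x
for s in range(480,620,15):
  k=abs(q[:,0]*1000-s)<8
  if k.sum()>5: print(s,k.sum(),(np.percentile(q[k],[2,98],axis=0)[:,1:]*1000).round(0).tolist())
go([.54,-.05,-.005],10)"
```

```text
278 [[ 0.497 -0.072  0.097]
 [ 0.56  -0.05   0.142]
 [ 0.599 -0.031  0.189]]
495 12 [[-70.0, 104.0], [-67.0, 139.0]]
510 17 [[-70.0, 102.0], [-42.0, 145.0]]
525 24 [[-68.0, 103.0], [-39.0, 145.0]]
540 48 [[-72.0, 119.0], [-31.0, 145.0]]
555 50 [[-68.0, 119.0], [-29.0, 145.0]]
570 73 [[-57.0, 97.0], [-33.0, 145.0]]
585 71 [[-68.0, 99.0], [-39.0, 191.0]]
600 6 [[-49.0, 117.0], [-45.0, 121.0]]
t 9.77 shift [0.0007 0.0072 0.3016] turn [ 0.0003 -0.0002  0.0009] rows 2.2
```

Emit:
{"method": "servo_tool", "body": {
  "series": [
    [[0,0,0.08,0,0,0,0.2],[0,0,0.16,0,0,0,0.2],[0,0,0.22,0,0,0,0.2],[0,0,0.26,0,0,0,0.2],[0,0,0.28,0,0,0,0.2],[0,0,0.29,0,0,0,0.2],[0,0,0.295,0,0,0,0.2],[0,0,0.3,0,0,0,0.2],[0,0,0.302,0,0,0,0.2],[0,0,0.303,0,0,0,0.2]]
  ]
}}

```text
time_s: 10.6
tool_pos: [0.5399, -0.0499, -0.0051]
tool_rot: [179.9, -0.1, 10.0]
force: [0.7, -0.1, -2.4]
grip_width: 0.024
grasp_force: 35.0
```

Emit:
{"method": "servo_tool", "body": {
  "series": [
    [[0,0,0.002,0,0,0,0.2],[0,0,0.004,0,0,0,0.2],[0,0,0.004,0,0,0,0.2],[0,0,0.004,0,0,0,0.2]]
  ]
}}

```text
time_s: 10.93
tool_pos: [0.5399, -0.0499, -0.0055]
tool_rot: [179.9, -0.1, 10.0]
force: [-3.0, -0.7, 6.5]
grip_width: 0.024
grasp_force: 35.0
```

Emit:
{"method": "servo_tool", "body": {
  "series": [
    [[0,0,-0.002,0,0,0,1],[0,0,-0.002,0,0,0,1],[0,0,-0.002,0,0,0,1],[0,0,-0.002,0,0,0,1],[0,0,-0.002,0,0,0,1],[0,0,-0.002,0,0,0,1],[0,0,-0.002,0,0,0,1],[0,0,-0.002,0,0,0,1],[0,0,-0.002,0,0,0,1],[0,0,-0.002,0,0,0,1],[0,0,-0.002,0,0,0,1],[0,0,-0.002,0,0,0,1]]
  ]
}}

```text
time_s: 11.93
tool_pos: [0.5393, -0.0497, -0.0064]
tool_rot: [179.9, -0.0, 10.0]
force: [-0.3, 0.0, -0.6]
grip_width: 0.086
grasp_force: 0.0
```

```bash
python3 -c "
from h import *
wrist('m1');c=dict(np.load('m1.npz'));W=cloud(c,c['T'])
h=cv2.cvtColor(c['frame'],cv2.COLOR_RGB2HSV)
m=(h[...,0]>20)&(h[...,0]<36)&(h[...,1]>100)&(h[...,2]>50)&(W[...,0]>.4)&(abs(W[...,1]+.05)<.1)
q=W[m];print(len(q),rect(q[:,:2]),np.percentile(q,[2,50,98],axis=0).round(3))
from cell import get_obs;o=get_obs();print(o['grip_width'],o['force'])"
```

```text
m1 11.9333 [ 0.53925307 -0.04971925 -0.00641979] [ 1.79906576e+02 -1.06669778e-02  1.00472749e+01] 334.1926905001247 mount [[-0.0, -0.957, -0.291, 0.081], [1.0, 0.0, -0.0, -0.0], [0.0, -0.291, 0.957, -0.195], [0.0, 0.0, 0.0, 1.0]]
6375 (array([535.6, -61.6, 117. ,  95.7]), 27.74) [[ 0.507 -0.09   0.004]
 [ 0.542 -0.052  0.055]
 [ 0.581 -0.023  0.117]]
0.08644321596253388 [ 0.84264899 -0.32441863 -0.21121344]
```

Emit:
{"method": "servo_tool", "body": {
  "series": [
    [[0,0,-0.02,0,0,0,1],[0,0,-0.04,0,0,0,1],[0,-0.04,-0.04,0,0,0,1],[0,-0.08,-0.04,0,0,0,1],[0,-0.1,-0.04,0,0,0,1],[0,-0.115,-0.04,0,0,0,1],[0,-0.13,-0.04,0,0,0,1],[0,-0.145,-0.04,0,0,0,1],[0,-0.16,-0.04,0,0,0,1],[0,-0.175,-0.04,0,0,0,1],[0,-0.19,-0.04,0,0,0,1],[0,-0.2,-0.04,0,0,0,1]]
  ]
}}

```text
time_s: 12.98
tool_pos: [0.5285, 0.0101, 0.0053]
tool_rot: [179.9, 0.0, 10.1]
force: [0.0, 0.3, -0.5]
grip_width: 0.0867
grasp_force: 0.0
```

Emit:
{"method": "servo_tool", "body": {
  "series": [
    [[0,0,0,0,0,0,1],[0,0,0,0,0,0,1],[0,0,0,0,0,0,1]]
  ]
}}

```text
time_s: 13.23
tool_pos: [0.5288, 0.0091, 0.0055]
tool_rot: [179.9, -0.0, 10.0]
force: [0.8, -0.3, -0.2]
grip_width: 0.087
grasp_force: 0.0
```

```bash
cat >> h.py <<'E'
def ymask(c,W):
    f=c['frame'].astype(int);return (np.minimum(f[...,0],f[...,1])-f[...,2]>45)&(W[...,0]>.42)&(W[...,0]<.7)&(abs(W[...,1])<.16)&(W[...,2]<.08)
E
python3 -c "
from h import *
wrist('m2');c=dict(np.load('m2.npz'));W=cloud(c,c['T']);m=ymask(c,W)
q=W[m];print(len(q),rect(q[:,:2]),np.percentile(q,[2,50,98],axis=0).round(3))
from cell import eyes
c=eyes.read_camera('scene');W=cloud(c);m=ymask(c,W);q=W[m];print(len(q),rect(q[:,:2]),np.percentile(q,[2,50,98],axis=0).round(3))"
```

```text
m2 13.2333 [0.52880645 0.00906815 0.00546332] [ 1.79894553e+02 -8.11083601e-03  1.00282654e+01] 334.1926905001247 mount [[-0.0, -0.957, -0.291, 0.081], [1.0, 0.0, -0.0, -0.0], [0.0, -0.291, 0.957, -0.195], [0.0, 0.0, 0.0, 1.0]]
7721 (array([515.5, -17.6, 122.5,  59.1]), 10.55) [[ 0.476 -0.042  0.005]
 [ 0.528 -0.014  0.029]
 [ 0.574  0.017  0.03 ]]
451 (array([507.3,  -8.7, 140.3,  78.9]), 4.36) [[ 0.461 -0.045  0.   ]
 [ 0.537 -0.017  0.024]
 [ 0.577  0.028  0.037]]
```

Emit:
{"method": "servo_tool", "body": {
  "series": [
    [[0,0,-0.1,0,0,0,1],[0,0,-0.23,0,0,0,1],[0,0,-0.36,0,0,0,1],[0.02,0.03,-0.5,0,0,0,1],[0.052,0.07,-0.62,0,0,0,1],[0.052,0.07,-0.68,0,0,0,1],[0.052,0.07,-0.68,0,0,0,1],[0.052,0.07,-0.68,0,0,0,1],[0.052,0.07,-0.68,0,0,0,1],[0.052,0.07,-0.68,0,0,0,1],[0.052,0.07,-0.68,0,0,0,1]]
  ]
}}

```text
time_s: 14.25
tool_pos: [0.5466, -0.0081, 0.2078]
tool_rot: [179.9, 0.2, 10.1]
force: [0.8, 0.4, 0.5]
grip_width: 0.0872
grasp_force: 0.0
```

```bash
python3 -c "
from h import *
wrist('m3');c=dict(np.load('m3.npz'));W=cloud(c,c['T'])
m=((W[...,2]>.018)&(W[...,2]<.045)&(W[...,0]>.42)&(W[...,0]<.72)&(abs(W[...,1])<.1)).astype(np.uint8)
k,l,s,_=cv2.connectedComponentsWithStats(m);i=1+s[1:,4].argmax();print(s[i],np.nanmedian(W[l==i],0))
cv2.imwrite('pics/m3b.png',np.hstack([c['frame'][60:300,130:430,::-1],cv2.cvtColor(((l==i)*255).astype(np.uint8)[60:300,130:430],cv2.COLOR_GRAY2BGR)]))"
```

```text
m3 14.25 [ 0.54657019 -0.0081159   0.20779532] [1.79949870e+02 1.58771114e-01 1.00707942e+01] 334.1926905001247 mount [[-0.0, -0.957, -0.291, 0.081], [1.0, 0.0, -0.0, -0.0], [0.0, -0.291, 0.957, -0.195], [0.0, 0.0, 0.0, 1.0]]
[ 259   85   45  155 4513] [ 0.54207877 -0.00533551  0.0289643 ]
```

View pics/m3b.png

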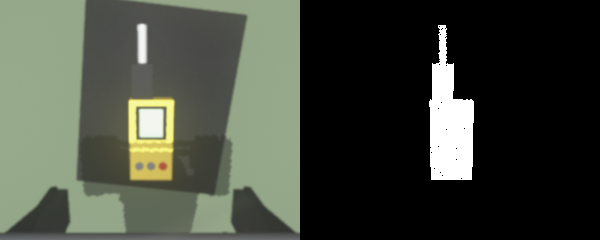

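Emit:
{"method": "servo_tool", "body": {
  "series": [
    [[0,0,0,0,0,0,1],[0,0,0,0,0,0,1],[0,0,0,0,0,0,1],[0,0,0,0,0,0,1]]
  ]
}}

```text
time_s: 14.63
tool_pos: [0.5477, -0.0082, 0.2094]
tool_rot: [179.9, -0.0, 10.1]
force: [0.5, 0.7, 0.2]
grip_width: 0.0867
grasp_force: 0.0
```

Run:
```python
from h import *
wrist('m4');c=dict(np.load('m4.npz'));W=cloud(c,c['T']);f=c['frame'].astype(int)
reg=np.zeros(W.shape[:2],bool);reg[120:260,240:330]=1
def edges(m):
    e=[]
    for a,b,dx,dy in((m[:,:-1],m[:,1:],.5,0),(m[:-1],m[1:],0,.5)):
        v,u=np.nonzero(a!=b);e.append(np.c_[u+dx,v+dy])
    return plane(c,np.vstack(e),.0285)[:,:2]
V=np.array([[-48,-25],[48,-25],[48,25],[-48,25]])/1e3
def prep(m,lim):
    k,l,s,_=cv2.connectedComponentsWithStats(m.astype(np.uint8));m=(l==1+s[1:,4].argmax()).astype(np.uint8)
    cs,_=cv2.findContours(m,cv2.RETR_EXTERNAL,cv2.CHAIN_APPROX_NONE);o=np.zeros_like(m);cv2.drawContours(o,[max(cs,key=cv2.contourArea)],-1,1,-1);return o
for nm,m in(('depth',(W[...,2]>.0245)&(W[...,2]<.04)),('yellow',np.minimum(f[...,0],f[...,1])-f[...,2]>40)):
    m=m&reg
    if nm=='depth': m[:158]=0
    P=edges(prep(m,0))
    def g(x):
        cc,s=np.cos(x[2]),np.sin(x[2]);return (P-x[:2])@np.array([[cc,-s],[s,cc]])
    r=least_squares(lambda x:segdist(g(x),V)*1e3,[.528,-.012,np.radians(10)],loss='soft_l1',f_scale=.5,x_scale=[.01,.01,.05])
    Q=g(r.x)*1e3;md=lambda k,j:(np.median(Q[k,j]).round(2),k.sum())
    mid=abs(Q[:,1])<20
    print(nm,r.x[:2].round(4),np.degrees(r.x[2]).round(2),'rear',md(mid&(Q[:,0]<-35),0),'front',md((Q[:,1]<-6)&(Q[:,1]>-20)&(Q[:,0]>35),0),'y-',md((abs(Q[:,0])<38)&(Q[:,1]<-15),1),'y+',md((abs(Q[:,0])<38)&(Q[:,1]>15),1))
    np.save(nm+'.npy',r.x)
# probe tip
t=(W[...,2]>.008)&(W[...,2]<.03)&(W[...,0]>.62)&(W[...,0]<.72)&(abs(W[...,1])<.06)
q=W[t];k=q[:,0]>np.percentile(q[:,0],97);print('probe end',q[k].mean(0).round(4),q[:,0].max())
```

```text
m4 14.6333 [ 0.54766822 -0.00822864  0.209412  ] [ 1.79910957e+02 -3.37861158e-04  1.00500311e+01] 334.1926905001247 mount [[-0.0, -0.957, -0.291, 0.081], [1.0, 0.0, -0.0, -0.0], [0.0, -0.291, 0.957, -0.195], [0.0, 0.0, 0.0, 1.0]]
depth [ 0.5245 -0.013 ] 9.87 rear (np.float64(-48.43), np.int64(34)) front (np.float64(47.78), np.int64(20)) y- (np.float64(-24.98), np.int64(64)) y+ (np.float64(24.92), np.int64(64))
yellow [ 0.5251 -0.0125] 10.09 rear (np.float64(-50.4), np.int64(33)) front (np.float64(49.87), np.int64(13)) y- (np.float64(-26.53), np.int64(64)) y+ (np.float64(26.08), np.int64(66))
probe end [ 0.7199 -0.0265  0.018 ] 0.7199976117271185
```

```bash
python3 -c "
from h import *
go([.5248,-.0128,-.024],10.0)"
```

```text
t 14.68 shift [-7.790e-02  4.000e-04  7.782e-01] turn [ 0.0005 -0.      0.0003] rows 5.6
```

Emit:
{"method": "servo_tool", "body": {
  "series": [
    [[-0.04,0,0.1,0.0005,0,0,1],[-0.078,0,0.22,0.0005,0,0,1],[-0.078,0,0.34,0.0005,0,0,1],[-0.078,0,0.46,0.0005,0,0,1],[-0.078,0,0.56,0.0005,0,0,1],[-0.078,0,0.64,0.0005,0,0,1],[-0.078,0,0.7,0.0005,0,0,1],[-0.078,0,0.74,0.0005,0,0,1],[-0.078,0,0.765,0.0005,0,0,1],[-0.078,0,0.775,0.0005,0,0,1],[-0.078,0,0.775,0.0005,0,0,1],[-0.078,0,0.775,0.0005,0,0,1]]
  ]
}}

```text
time_s: 15.68
tool_pos: [0.5258, -0.0127, -0.022]
tool_rot: [180.0, -0.1, 10.0]
force: [0.6, 0.4, 0.2]
grip_width: 0.0866
grasp_force: 0.0
```

Emit:
{"method": "servo_tool", "body": {
  "series": [
    [[0,0,0,0,0,0,0.5],[0,0,0,0,0,0,0.5],[0,0,0,0,0,0,0.5],[0,0,0,0,0,0,0.5],[0,0,0,0,0,0,0.5],[0,0,0,0,0,0,0.5],[0,0,0,0,0,0,0.5],[0,0,0,0,0,0,0.5],[0,0,0,0,0,0,0.5],[0,0,0,0,0,0,0.5]]
  ],
  "grip_force": 35
}}

```text
time_s: 16.52
tool_pos: [0.5248, -0.0128, -0.0229]
tool_rot: [180.0, -0.0, 10.0]
force: [-0.1, -1.1, 0.9]
grip_width: 0.05
grasp_force: 35.0
```

Emit:
{"method": "servo_tool", "body": {
  "series": [
    [[0,0,-0.04,0,0,0,0.5],[0,0,-0.1,0,0,0,0.5],[0,0,-0.18,0,0,0,0.5],[-0.005,0.03,-0.25,0,0,0,0.5],[-0.015,0.1,-0.28,0,0,0,0.5],[-0.03,0.2,-0.28,0,0,0,0.5],[-0.05,0.3,-0.28,0,0,0,0.5],[-0.065,0.4,-0.28,0,0,0,0.5],[-0.085,0.5,-0.28,0,0,0.0065,0.5]]
  ]
}}

```text
time_s: 17.27
tool_pos: [0.5256, -0.166, 0.0617]
tool_rot: [180.0, -0.0, 8.9]
force: [0.6, 0.4, -2.2]
grip_width: 0.0499
grasp_force: 35.0
```

Emit:
{"method": "servo_tool", "body": {
  "series": [
    [[-0.017,0.1,0,0,0,0,0.5],[-0.034,0.2,0,0,0,0,0.5],[-0.051,0.3,0,0,0,0,0.5],[-0.068,0.4,0,0,0,0,0.5],[-0.08,0.48,0,0,0,0,0.5],[-0.09,0.53,0,0,0,0,0.5],[-0.09,0.55,0,0,0,0,0.5],[-0.09,0.55,0,0,0,0,0.5],[-0.09,0.55,0,0,0,0,0.5],[-0.09,0.55,0,0,0,0,0.5],[-0.09,0.55,0,0,0,0,0.5]]
  ]
}}

```text
time_s: 18.18
tool_pos: [0.5253, -0.3296, 0.0611]
tool_rot: [-180.0, -0.0, 9.1]
force: [0.6, -0.3, -2.5]
grip_width: 0.0501
grasp_force: 35.0
```

```bash
python3 -c "
from h import *
go([.5278,-.3326,-.003],8.83)
wrist('p1');c=dict(np.load('p1.npz'));W=cloud(c,c['T']);Wt=cloud(c,np.asarray(c['mount']))*1000
from cell import eyes
# probe tip slot vs probe tip, and meter features in tool frame
m=(W[...,2]>.07)&(W[...,2]<.115)&(abs(Wt[...,1])<30)&(Wt[...,0]>20)
q=Wt[m];print(len(q))
for x in range(30,140,8):
  k=abs(q[:,0]-x)<4
  if k.sum()>3: print(x,k.sum(),np.percentile(q[k],[3,97],axis=0)[:,1].round(1),np.median(q[k][:,2]).round(1))
print('xmax',np.sort(q[:,0])[-8:].round(1))
"
```

```text
t 18.18 shift [0.0067 0.0112 0.2137] turn [-0.0003 -0.0001  0.0012] rows 1.5
p1 18.1833 [ 0.52527702 -0.32964387  0.06112001] [-1.79950589e+02 -2.18306851e-02  9.05457768e+00] 334.1926905001247 mount [[-0.0, -0.957, -0.291, 0.081], [1.0, 0.0, -0.0, -0.0], [0.0, -0.291, 0.957, -0.195], [0.0, 0.0, 0.0, 1.0]]
14233
30 1783 [-23.3  23.4] -52.4
38 1925 [-23.2  23.4] -52.3
46 2194 [-22.8  23.2] -51.2
54 958 [-21.1   1.6] -47.9
62 1020 [-21.1   1.6] -47.9
70 1060 [-21.2   1.6] -47.8
78 1077 [-21.1   1.5] -47.8
86 902 [-21.1   1.1] -47.6
94 458 [-14.4  -5. ] -42.1
102 487 [-14.2  -4.9] -41.9
110 506 [-14.3  -5.2] -42.0
118 526 [-14.3  -5.1] -42.0
126 38 [-14.5  -5.1] -41.5
xmax [122.5 122.7 122.7 122.8 122.9 122.9 123.2 123.4]
```

Run:
```python
from h import *
c=dict(np.load('p1.npz'));Wt=cloud(c,np.asarray(c['mount']))*1000;Z=Wt[...,2]
def lastx(ylo,yhi,zlo,zhi):
    out=[]
    for u in range(560):
        k=(Wt[:,u,1]>ylo)&(Wt[:,u,1]<yhi)&(Z[:,u]>zlo)&(Z[:,u]<zhi)
        if k.sum()>3: out.append(Wt[k,u,0].max())
    return np.median(out).round(2),len(out)
print('body front (48)',lastx(5,21,-54.5,-50),'nose end (88)',lastx(-20,0,-50,-46))
```

```text
body front (48) (np.float64(46.97), 38) nose end (88) (np.float64(86.77), 48)
```

Emit:
{"method": "servo_tool", "body": {
  "series": [
    [[0.0085,0.011,0.03,0,0,0.0012,0.5],[0.0085,0.011,0.07,0,0,0.0012,0.5],[0.0085,0.011,0.11,0,0,0.0012,0.5],[0.0085,0.011,0.14,0,0,0.0012,0.5],[0.0085,0.011,0.16,0,0,0.0012,0.5],[0.0085,0.011,0.165,0,0,0.0012,0.5],[0.0085,0.011,0.165,0,0,0.0012,0.5],[0.0085,0.011,0.165,0,0,0.0012,0.5],[0.0085,0.011,0.165,0,0,0.0012,0.5]]
  ]
}}

```text
time_s: 18.98
tool_pos: [0.5282, -0.3352, 0.0122]
tool_rot: [179.9, -0.1, 8.7]
force: [0.6, -0.1, -2.0]
grip_width: 0.0497
grasp_force: 35.0
```

```bash
python3 -c "
from h import *
go([.5283,-.3325,-.003],8.83)"
```

```text
t 18.98 shift [ 0.0017 -0.009   0.0507] turn [ 0.0003 -0.0004 -0.001 ] rows 0.4
```

Emit:
{"method": "servo_tool", "body": {
  "series": [
    [[0.0015,-0.009,0,0,0,0,0.5],[0.0015,-0.009,0,0,0,0,0.5],[0.0015,-0.009,0,0,0,0,0.5],[0.0015,-0.009,0,0,0,0,0.5],[0.0015,-0.009,0,0,0,0,0.5],[0.0015,-0.009,0,0,0,0,0.5]]
  ]
}}

```text
time_s: 19.48
tool_pos: [0.5277, -0.3323, 0.0116]
tool_rot: [180.0, -0.0, 8.7]
force: [0.2, -0.6, -2.9]
grip_width: 0.0498
grasp_force: 35.0
```

```bash
python3 -c "
from h import *
go([.5283,-.3325,-.003],8.83)"
```

```text
t 19.48 shift [0.0019 0.0011 0.0487] turn [ 0.0001 -0.0001 -0.0009] rows 0.4
```

Emit:
{"method": "servo_tool", "body": {
  "series": [
    [[0.002,0.001,0,0,0,-0.0008,0.5],[0.002,0.001,0.006,0,0,-0.0008,0.5],[0.002,0.001,0.012,0,0,-0.0008,0.5],[0.002,0.001,0.018,0,0,-0.0008,0.5],[0.002,0.001,0.023,0,0,-0.0008,0.5],[0.002,0.001,0.026,0,0,-0.0008,0.5],[0.002,0.001,0.028,0,0,-0.0008,0.5]]
  ]
}}

```text
time_s: 20.07
tool_pos: [0.5281, -0.3323, 0.0028]
tool_rot: [-180.0, 0.0, 8.8]
force: [0.2, -0.0, -2.5]
grip_width: 0.0496
grasp_force: 35.0
```

Emit:
{"method": "servo_tool", "body": {
  "series": [
    [[0,0,0.004,0,0,0,0.5],[0,0,0.008,0,0,0,0.5],[0,0,0.011,0,0,0,0.5],[0,0,0.014,0,0,0,0.5],[0,0,0.014,0,0,0,0.5],[0,0,0.014,0,0,0,0.5]]
  ]
}}

```text
time_s: 20.57
tool_pos: [0.5283, -0.3324, -0.0012]
tool_rot: [-180.0, -0.0, 8.8]
force: [0.3, -0.8, -1.6]
grip_width: 0.0496
grasp_force: 35.0
```

Emit:
{"method": "servo_tool", "body": {
  "series": [
    [[0,0,0.003,0,0,0,0.5],[0,0,0.006,0,0,0,0.5],[0,0,0.009,0,0,0,0.5],[0,0,0.012,0,0,0,0.5],[0,0,0.015,0,0,0,0.5]]
  ]
}}

```text
time_s: 20.98
tool_pos: [0.5291, -0.3325, -0.0036]
tool_rot: [179.9, -0.1, 8.8]
force: [-3.1, 2.4, 10.9]
grip_width: 0.0495
grasp_force: 35.0
```

Emit:
{"method": "servo_tool", "body": {
  "series": [
    [[0,0,0.003,0,0,0,0.5],[0,0,0.006,0,0,0,0.5],[0,0,0.009,0,0,0,0.5],[0,0,0.011,0,0,0,0.5]]
  ]
}}

```text
time_s: 21.32
tool_pos: [0.5292, -0.3331, -0.006]
tool_rot: [179.9, -0.1, 8.8]
force: [-4.7, 2.2, 12.4]
grip_width: 0.05
grasp_force: 35.0
```

Emit:
{"method": "servo_tool", "body": {
  "series": [
    [[0,0,0.003,0,0,0,0.5],[0,0,0.006,0,0,0,0.5],[0,0,0.009,0,0,0,0.5],[0,0,0.011,0,0,0,0.5],[0,0,0.011,0,0,0,0.5]]
  ]
}}

```text
time_s: 21.73
tool_pos: [0.5292, -0.3328, -0.0104]
tool_rot: [179.9, -0.1, 8.8]
force: [-2.1, 1.1, 7.4]
grip_width: 0.0498
grasp_force: 35.0
```

Emit:
{"method": "servo_tool", "body": {
  "series": [
    [[0,0,0.003,0,0,0,0.5],[0,0,0.005,0,0,0,0.5],[0,0,0.007,0,0,0,0.5],[0,0,0.007,0,0,0,0.5]]
  ]
}}

```text
time_s: 22.07
tool_pos: [0.5291, -0.3327, -0.0126]
tool_rot: [179.9, -0.1, 8.8]
force: [-2.4, 1.9, 6.7]
grip_width: 0.0495
grasp_force: 35.0
```

Emit:
{"method": "servo_tool", "body": {
  "series": [
    [[0,0,0.002,0,0,0,0.5],[0,0,0.003,0,0,0,0.5],[0,0,0.003,0,0,0,0.5]]
  ]
}}

```text
time_s: 22.32
tool_pos: [0.5291, -0.3328, -0.0129]
tool_rot: [179.9, -0.1, 8.8]
force: [-2.7, 1.8, 8.9]
grip_width: 0.0499
grasp_force: 35.0
```

Emit:
{"method": "servo_tool", "body": {
  "series": [
    [[0,0,0.002,0,0,0,0.5],[0,0,0.004,0,0,0,0.5],[0,0,0.004,0,0,0,0.5]]
  ]
}}

```text
time_s: 22.57
tool_pos: [0.5291, -0.3328, -0.013]
tool_rot: [179.9, -0.1, 8.8]
force: [-6.2, 3.7, 17.0]
grip_width: 0.0496
grasp_force: 35.0
```

Emit:
{"method": "servo_tool", "body": {
  "series": [
    [[0,0,-0.003,0,0,0,0.75],[0,0,-0.003,0,0,0,0.75],[0,0,-0.003,0,0,0,0.75],[0,0,-0.003,0,0,0,0.75],[0,0,-0.003,0,0,0,0.75],[0,0,-0.003,0,0,0,0.75],[0,0,-0.003,0,0,0,0.75]]
  ]
}}

```text
time_s: 23.15
tool_pos: [0.5282, -0.3323, -0.0157]
tool_rot: [-180.0, 0.0, 8.8]
force: [-0.6, -1.2, -0.1]
grip_width: 0.0653
grasp_force: 0.0
```

Emit:
{"method": "servo_tool", "body": {
  "series": [
    [[0,0,-0.03,0,0,0,0.75],[0,0,-0.08,0,0,0,0.75],[0,0,-0.15,0,0,0,0.75],[0,0,-0.27,0,0,0,0.75],[0,0,-0.4,0,0,0,0.75],[0,0,-0.53,0,0,0,0.75],[0.05,0,-0.66,0,0,0,0.75],[0.067,0,-0.75,0,0,0,0.75],[0.067,0,-0.75,0,0,0,0.75],[0.067,0,-0.75,0,0,0,0.75],[0.067,0,-0.75,0,0,0,0.75]]
  ]
}}

```text
time_s: 24.07
tool_pos: [0.5475, -0.3292, 0.2091]
tool_rot: [-180.0, 0.0, 8.8]
force: [-0.7, 0.5, -0.8]
grip_width: 0.0651
grasp_force: 0.0
```

Run:
```python
from h import *
wrist('e1');c=dict(np.load('e1.npz'));W=cloud(c,c['T']);f=c['frame'].astype(int)
Y=(np.minimum(f[...,0],f[...,1])-f[...,2]>40)&(abs(W[...,0]-.528)<.08)&(abs(W[...,1]+.333)<.06)
cs,_=cv2.findContours(Y.astype(np.uint8),cv2.RETR_EXTERNAL,cv2.CHAIN_APPROX_NONE);b=max(cs,key=cv2.contourArea)[:,0]
o=np.zeros(Y.shape,np.uint8);cv2.drawContours(o,[b],-1,1,-1);q=W[cv2.erode(o,np.ones((5,5)))>0]
q=q[np.isfinite(q[:,0])];A=np.c_[q[:,:2]-q[:,:2].mean(0),np.ones(len(q))];s=np.linalg.lstsq(A,q[:,2],rcond=None)[0]
print('top plane slope,z',s.round(4),len(q),rect(plane(c,b,.0385)[:,:2]))
k=(abs(W[...,0]-.55)<.1)&(W[...,2]>.028)&(W[...,2]<.0345)&(f.max(-1)<140)&(abs(W[...,1]+.33)<.07)
print('insert top z',np.median(W[k][:,2]))
```

```text
e1 24.0667 [ 0.54749696 -0.32918056  0.20907881] [-1.79982131e+02  4.73358894e-02  8.80085602e+00] 334.1926905001247 mount [[-0.0, -0.957, -0.291, 0.081], [1.0, 0.0, -0.0, -0.0], [0.0, -0.291, 0.957, -0.195], [0.0, 0.0, 0.0, 1.0]]
top plane slope,z [ 0.0066 -0.0015  0.0394] 3303 (array([ 529. , -332.2,   97.3,   52.3]), 8.81)
insert top z 0.033075614442521606
```

View pics/e1.png

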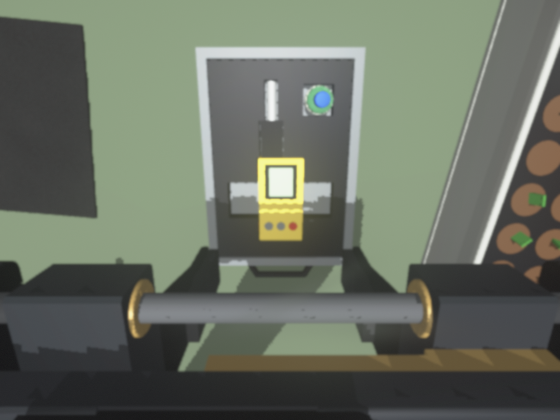

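The picture shows the meter seated in the cutout, with its body at columns 258–303 and rows 158–241, display up. The bottle is still in its hole at (319, 99). The meter's top stands 6.3 mm above the insert (6.0 expected) and its slope is under 0.01 rad.

```bash
python3 -c "
from cell import env
print(env.sign_off())"
```

```text
the job is handed in; nothing more can be done
None
```

The job is handed in: the meter was laid flat on the mat, released, picked up again and pressed home in the cutout, level and let go, though sign-off gave no verdict; its drop onto the mat was a tip-over from standing on edge, and the real fingertips end about 32 mm short of the reported TCP, so my first grasp closed on air and I corrected for it.

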